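# Open the locksmith's case and bed the ignition lock housing in its cutout

### The arm

A 6-joint arm with a two-finger parallel gripper is mounted at the origin on the work surface. World frame = base frame: x ahead of the robot, y to its left, z up, the work surface at z = 0. Lengths are in m, angles in rad, forces in N, time in s.
With the tool pointing down it reaches from about 0.3 to 0.875 m from the base axis. Payload 4.2 kg.
Tool frame: the origin (TCP) lies where the fingers leave the gripper's body, on its centre line; the fingertips stand 73 mm ahead of it and the grasp point (between the pads) lies 54 mm ahead of it; z points along the fingers, y is the line along which they close (so a half turn about z gives the same grasp; the last joint's range is limited). The gripper opens to 85 mm and grips with 20 to 120 N. Pads are 22 mm wide; open, the fingers measure 114 mm over their backs; the gripper's body (76 mm by 85 mm) begins 54 mm behind the grasp point. The pads swing forward as they close: fully open they stand 13 mm farther back than shut.
Start: joints at [-1.351, 0.32, 1.565, -0, 1.257, -0.02], TCP at [0.137, -0.559, 0.304] pointing down, gripper open.
Joint ranges: [-3.11, 3.11], [-0.84, 2.01], [0.21, 2.61], [-1.34, 4.49], [0.05, 2.63], [-2.56, 2.56]. Speed limits (rad/s): [2.57, 2.57, 3.14, 3.14, 3.14, 3.14].

### API

Orientations are given as a 3x3 rotation matrix whose columns are the frame's x, y, z axes.
In Python, from cell import move_ptp, move_straight, goto_joints, gripper_to, wait, ik, get_image, camera_model, MotionError, finish_job, recognise, mark_of, current_time_s, current_joint_pos, current_joint_vel, current_tau, current_tcp_pos, current_tcp_rot, current_wrist_force, current_moment, current_gripper_width, current_grasp_force gives the robot as it stands. Calls block until the motion is done:
- move_ptp(position, orientation): joint-space move of the TCP to a pose.
- move_straight(position, feed=0.15, rotation=None, contact_N=None): straight line of the TCP; rotation=None keeps the orientation; feed is the mean speed in m/s. With contact_N (N) it stops when the force on the tool has changed by that much, and returns True; else False.
- goto_joints(angles): joint-space move.
- gripper_to(opening): finger opening in m; the grip force is fixed at half the most; returns when the fingers have stopped.
- wait(seconds).
- ik(position, orientation): joint angles nearest the present ones, or None.
- get_image(name): name is "scene" or "top" or "wrist"; returns the picture (480x640x3 uint8, red, green, blue); there is no depth.
- camera_model(name): a dict with "K" (3x3 intrinsics, pixels), "origin" and "rotation" of the camera in the world. Camera axes: x right, y down, z forward; pixel columns grow to the right and rows downward; lengths in m; the calibration is good to about 2 mm. A picture is of the moment at which its call begins: read the wrist's pose just before it. camera_model takes no time and is no camera call; for the wrist camera it gives the pose at the moment of the call.
A pose or a line that the arm cannot do raises MotionError and nothing moves.
- finish_job(): hands the job in; it is judged then, once.
Trained networks look in the newest picture that a camera, given by its name, has taken for a name from the list of things; names that differ only in an ending like _2 or _b are one class to them, and where a whole thing is asked for, a point or a joint stands for the part that bears it (a point fixed in the world has none). Each returns a list of dicts, best first, with "score" (0 to 1); they miss things now and then, are a little off and sometimes report something else, mostly with a low value. They report only what shows in the picture. A call takes as long as a camera call. They do not tell look-alikes from the thing itself.
- recognise(label, camera): "point" ([x, y, z] in m, in world coordinates, good to about 4 mm: the middle of the surface that is visible of it).
- mark_of(label, camera): "point" ([x, y, z] in m, in world coordinates, good to about 4 mm: a listed point, or the origin of a listed thing).
Readings, each from a call of its own:
- current_time_s(): time.
- current_joint_pos(): joint angles.
- current_joint_vel(): joint speeds.
- current_tau(): joint torques, N m.
- current_tcp_pos(): TCP position.
- current_tcp_rot(): TCP orientation.
- current_wrist_force(): force on the tool from outside, world axes, zero at the start.
- current_moment(): the same for the moment, N m.
- current_gripper_width(): finger opening in m.
- current_grasp_force(): force on a finger pad.
Only numpy, scipy, OpenCV 4.12 (cv2) and the standard library are available. Lean on these libraries where they do the work, as an engineer would, in place of code of your own. Each camera call takes 0.05 s, during which the arm holds its last target. There are 200 camera calls.

### The job

Push the lid of the teal case up by its orange lip, past its balance point, so that it stays standing open by itself. Then pick the cast ignition lock housing up from the blue mat, turn it so that its side bracket matches the L-shaped cutout in the case's foam, set it in without dropping it, and press it down until it is fully home. Leave the screwdriver, padlock and oil can where they are.

Things in the scene. Friction and masses are not known exactly. Their poses are not given: they have to be found in the camera images.
- case: Teal tool case, fixed, 180 (its x) x 250 (y) x 70 mm high without lid, walls 6 mm. Origin: centre of its underside, on the bench. Its -x side is the front, with the lid's orange lip, and faces roughly the robot's left, the mat; the hinge is on its +x side. Inside, the black foam's top is 60 mm above the bench; five fixed brass wheels rise 8 mm above it in a row 58 mm to +x of the centre.
- lid (a joint): Lid angle in rad: 0 shut (at the start), 1.95 open against its stop, leaning back. A hollow shell 180 x 250 x 42 mm, 0.25 to 0.5 kg, on a free hinge: below about 1.2 rad it falls shut, beyond about 1.35 it falls open to the stop and stays. 1.3 to 2.5 N upward at the lip lifts it.
- lid_hinge (a point): Point midway along the lid's hinge axis, 71 mm above the bench, 90 mm to +x of the case's centre. Fixed to the case, axes as the case's; the hinge axis is the case's y.
- lid_lip (a point): Middle of the underside of the lid's orange lip, 192 mm from the hinge axis, 71 mm above the bench when shut; moves with the lid (its x points to the hinge, its z to the lid's outer side). The lip is 7 mm thick and 130 mm wide and overhangs the case's front wall by 24 mm (180 to 204 mm from the hinge axis), with free space below it down to the bench.
- housing_mid (a point): Centre, half-way up, of the main block of the loose grey cast ignition lock housing: 120 (its x) x 36 (y) x 50 mm high, lower edges rounded at 8 mm; 0.26 to 0.44 kg. It lies upright on the mat, this point 29 mm above the bench. Brass key plug at its -x end. Grip it across the block (along y), about 12 mm to -x of this point, clear of the bracket.
- housing: The same housing: origin at the centre of the main block's underside, 25 mm below housing_mid, same axes.
- housing_bracket (a point): Tip of the housing's side bracket, 35 mm to +x and 58 mm to +y of housing_mid, same height and axes. The bracket sticks out 40 mm from the block's +y side, is 30 mm wide (x from 20 to 50 mm) and reaches from the underside up to 32 mm.
- recess (a point): Centre of the long part of the L-shaped cutout, at the foam's top: 60 mm above the bench, 30 mm to -x of the case's centre; axes as the case's. It follows the housing's outline with 3.5 mm of room all round. Long part along the case's y, bracket part towards the hinge (+x) near the -y end: the housing fits with its x along the case's -y and its y along the case's +x.
- pad (a joint): How far (m) the orange bottom of the cutout is pressed down: 0 at the start, 13 mm below the foam's top; 0.010 at its stop. It carries the housing's weight, sinks under a total of about 9 N and stays where it was pushed. Fully home, the housing's middle is 2 mm and its top 27 mm above the foam's top (12 and 37 mm before pressing).
- mat: Blue work mat, fixed, 260 (x) x 240 (y) x 4 mm; origin at the centre of its underside, on the bench. The housing lies on it.
- driver_grip (a point): Bystander: screwdriver with red handle, 200 mm long, 26 mm thick, lying along its x on the bench; this point is in the handle, 40 mm from the middle.
- padlock_mid (a point): Bystander: brass padlock, 80 x 50 x 22 mm, lying flat on the bench to the left; this point is the middle of its body.
- oil_can_mid (a point): Bystander: upright yellow oil can, 52 mm across and 140 mm tall; this point is half-way up.
Mind the look-alikes: they are no part of the job. What is shaped like the housing but purple or red is not meant.

How it is judged:
By the outcome, as a careful person would: the job done as asked, in the order asked, and still so for the second after the job is handed in, with the robot touching nothing.
It also fails if it takes over 64 s, if anything falls off the work surface, if the arm or the gripper's body presses on something with over 40 N, if the wrist force passes 120 N, or if a joint passes its speed limit or range.

## Working session

There is one attempt and no reset: what is moved stays moved. The work goes in short steps, each a Python script; the robot and the scene stay as the last script left them, time stands still between calls to the robot, and variables do not carry over. Pictures are saved under pics/ and viewed, at most 10 in all, crops included, and the job is handed in when it is done.

```bash
ls; mkdir -p pics; python3 - <<'E'
from cell import *
import cv2, numpy as np
for c in ["scene","top"]:
    im=get_image(c); cv2.imwrite(f"pics/{c}0.png",im[:,:,::-1])
    m=camera_model(c); print(c,np.round(m["origin"],3),np.round(m["rotation"],3).tolist(),m["K"][0][0])
    for l in ["case","lid_hinge","lid_lip","housing_mid","housing_bracket","housing","recess","mat","driver_grip","padlock_mid","oil_can_mid"]:
        print(c,l,[(np.round(d["point"],3).tolist(),round(d["score"],2)) for d in mark_of(l,c)][:3])
print(current_time_s())
E
```

```text
pics
scene [1.062 1.012 0.85 ] [[-0.877, 0.299, -0.376], [0.48, 0.514, -0.711], [-0.019, -0.804, -0.594]] 614.4439910623704
scene case [([0.52, -0.224, -0.002], 0.91)]
scene lid_hinge [([0.513, -0.313, 0.072], 0.93)]
scene lid_lip [([0.532, -0.125, 0.073], 0.77), ([0.589, 0.46, 0.07], 0.5)]
scene housing_mid [([0.591, 0.165, 0.023], 0.93), ([0.816, 0.224, 0.027], 0.86), ([0.309, 0.166, 0.021], 0.81)]
scene housing_bracket [([0.371, 0.191, 0.026], 0.8), ([0.883, 0.236, 0.024], 0.65), ([0.64, 0.115, 0.028], 0.64)]
scene housing [([0.308, 0.165, -0.002], 0.69), ([0.593, 0.164, 0.003], 0.63), ([0.814, 0.224, -0.001], 0.63)]
scene recess [([0.535, -0.122, 0.074], 0.61)]
scene mat [([0.569, 0.189, -0.002], 0.62)]
scene driver_grip [([0.771, -0.04, 0.016], 0.69)]
scene padlock_mid [([0.466, 0.474, 0.011], 0.7)]
scene oil_can_mid [([0.59, 0.46, 0.071], 0.95)]
top [0.371 0.1   1.005] [[-0.039, -0.976, 0.212], [-0.999, 0.039, -0.005], [-0.003, -0.212, -0.977]] 505.95751355143454
top case [([0.571, 0.192, -0.002], 0.72), ([0.59, 0.458, 0.072], 0.23)]
top lid_hinge [([0.591, 0.162, 0.027], 0.66)]
top lid_lip [([0.532, -0.123, 0.073], 0.8)]
top housing_mid [([0.311, 0.165, 0.029], 0.83), ([0.586, 0.162, 0.031], 0.69), ([0.817, 0.224, 0.024], 0.62)]
top housing_bracket [([0.642, 0.12, 0.028], 0.96), ([0.372, 0.192, 0.025], 0.92), ([0.53, -0.122, 0.075], 0.66)]
top housing [([0.816, 0.227, -0.002], 0.89), ([0.312, 0.168, 0.003], 0.85), ([0.593, 0.166, 0.007], 0.57)]
top recess []
top mat [([0.569, 0.192, -0.001], 0.85)]
top driver_grip [([0.769, -0.037, 0.014], 0.67), ([0.588, 0.457, 0.069], 0.26), ([0.59, 0.165, 0.03], 0.16)]
top padlock_mid [([0.469, 0.471, 0.01], 0.66)]
top oil_can_mid [([0.591, 0.459, 0.068], 0.61)]
1.2
```

View pics/scene0.png

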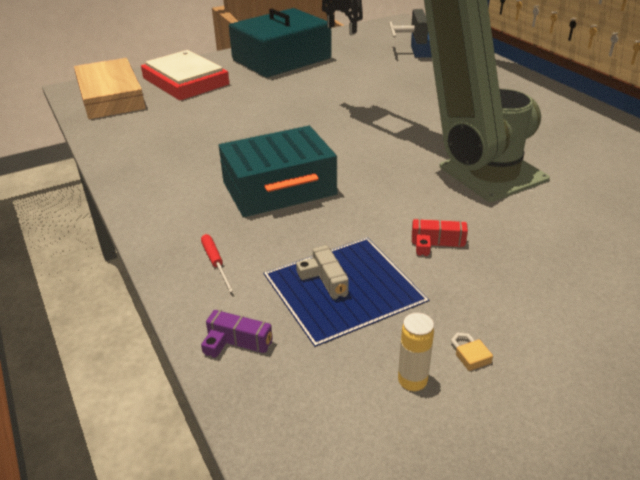

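View pics/top0.png

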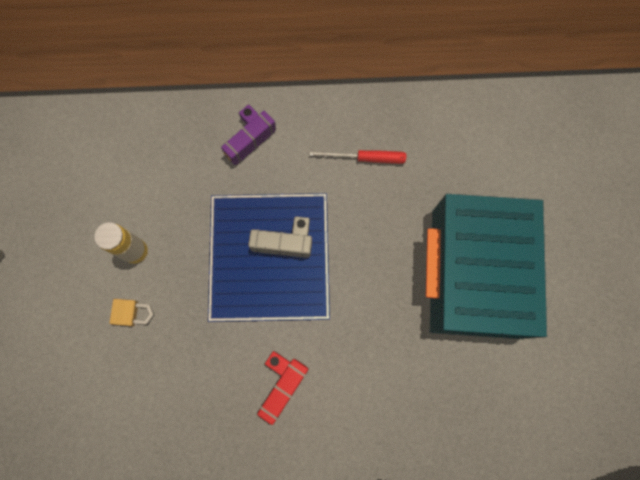

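The grey housing lies on the mat (top view about 281,243), with the red and purple look-alikes to either side. The case is shut, with its lip at (432,263) facing the mat. I'll refine the yaw from the lip pixels and check whether the lid push is reachable.

```bash
cat > h.py <<'E'
from cell import *
import cv2, numpy as np
def pix2plane(uv,z,m):
    uv=np.atleast_2d(np.asarray(uv,float)); K=np.array(m["K"]); R=np.array(m["rotation"]); o=np.array(m["origin"])
    d=(R@np.linalg.inv(K)@np.c_[uv,np.ones(len(uv))].T).T
    return o+d*((z-o[2])/d[:,2])[:,None]
def blob(mask):
    n,l,s,c=cv2.connectedComponentsWithStats(mask.astype(np.uint8)); i=1+np.argmax(s[1:,4]); return l==i
def rect(mask,z,m):
    ys,xs=np.nonzero(mask); p=pix2plane(np.c_[xs,ys],z,m)[:,:2]
    return cv2.minAreaRect((p*1000).astype(np.float32))
def down(yaw): # tool down, tool y at world angle yaw
    c,s=np.cos(yaw),np.sin(yaw); y=np.array([c,s,0]); z=np.array([0,0,-1.]); return np.c_[np.cross(y,z),y,z]
E
python3 - <<'E'
from h import *
im=cv2.imread("pics/top0.png"); m=camera_model("top")
hsv=cv2.cvtColor(im,cv2.COLOR_BGR2HSV).astype(int); H,S,V=hsv[...,0],hsv[...,1],hsv[...,2]
lip=np.zeros(H.shape,bool); lip[:,415:450]=((H<14)&(S>150)&(V>120))[:,415:450]; lip=blob(lip)
print("lip",lip.sum(),rect(lip,0.078,m))
g=np.zeros(H.shape,bool); g[200:315,216:322]=((S<110)&(V>80))[200:315,216:322]; g=blob(g)
print("housing",g.sum(),rect(g,0.05,m))
e=np.array([0.0,0,0])
for psi in (-94,-80,-110,-65,-125):
  for a in (15,25,35,45):
    for roll in (0,90,180,270):
      c=np.radians(psi); al=np.radians(a); h=np.array([np.cos(c),np.sin(c),0]); z=h*np.cos(al)+np.array([0,0,-np.sin(al)])
      s=np.cross(z,[0,0,1]); s/=np.linalg.norm(s); u=np.cross(s,z); r=np.radians(roll)
      y=s*np.cos(r)+u*np.sin(r); R=np.c_[np.cross(y,z),y,z]
      q=[ik(p-0.073*z,R) for p in (np.array([.532,-.124,.05]),np.array([.519,-.27,.25]))]
      if all(x is not None for x in q): print(psi,a,roll,[np.round(x,2).tolist() for x in q])
E
```

```text
lip 832 ((532.1775512695312, -119.9993896484375), (22.24982452392578, 130.97120666503906), 84.82076263427734)
housing 1571 ((607.4972534179688, 159.42608642578125), (126.04058074951172, 79.90708923339844), 78.4340591430664)
-94 15 0 [[0.3, 0.86, 1.89, -1.13, 1.46, -1.94], [0.05, 0.5, 1.91, -1.31, 1.45, -2.3]]
-94 15 180 [[0.3, 0.86, 1.89, -1.13, 1.46, 1.21], [0.05, 0.5, 1.91, -1.31, 1.45, 0.84]]
-94 15 270 [[0.3, 0.86, 1.89, -1.13, 1.46, -0.37], [0.05, 0.5, 1.91, -1.31, 1.45, -0.73]]
-94 25 0 [[0.27, 0.76, 1.91, -1.08, 1.33, -2.03], [0.01, 0.42, 1.87, -1.19, 1.34, -2.44]]
-94 25 180 [[0.27, 0.76, 1.91, -1.08, 1.33, 1.11], [0.01, 0.42, 1.87, -1.19, 1.34, 0.7]]
-94 25 270 [[0.27, 0.76, 1.91, -1.08, 1.33, -0.46], [0.01, 0.42, 1.87, -1.19, 1.34, -0.87]]
-94 35 180 [[0.22, 0.68, 1.92, -1.0, 1.2, 1.0], [-0.04, 0.36, 1.82, -1.04, 1.26, 0.54]]
-94 35 270 [[0.22, 0.68, 1.92, -1.0, 1.2, -0.57], [-0.04, 0.36, 1.82, -1.04, 1.26, -1.03]]
-94 45 90 [[0.16, 0.6, 1.92, -0.9, 1.07, 2.44], [-0.11, 0.32, 1.77, -0.86, 1.19, 1.93]]
-94 45 180 [[0.16, 0.6, 1.92, -0.9, 1.07, 0.87], [-0.11, 0.32, 1.77, -0.8
[... 2149 characters left out ...]
56, -0.72, 1.65, -0.49], [-0.07, 0.62, 1.5, -0.91, 1.75, -0.84]]
-125 35 0 [[0.11, 0.79, 1.6, -0.66, 1.52, -2.11], [-0.1, 0.55, 1.49, -0.8, 1.67, -2.47]]
-125 35 180 [[0.11, 0.79, 1.6, -0.66, 1.52, 1.04], [-0.1, 0.55, 1.49, -0.8, 1.67, 0.67]]
-125 35 270 [[0.11, 0.79, 1.6, -0.66, 1.52, -0.54], [-0.1, 0.55, 1.49, -0.8, 1.67, -0.9]]
-125 45 0 [[0.07, 0.71, 1.64, -0.59, 1.39, -2.16], [-0.15, 0.49, 1.48, -0.69, 1.58, -2.54]]
-125 45 90 [[0.07, 0.71, 1.64, -0.59, 1.39, 2.55], [-0.15, 0.49, 1.48, -0.69, 1.58, 2.17]]
-125 45 180 [[0.07, 0.71, 1.64, -0.59, 1.39, 0.98], [-0.15, 0.49, 1.48, -0.69, 1.58, 0.6]]
-125 45 270 [[0.07, 0.71, 1.64, -0.59, 1.39, -0.59], [-0.15, 0.49, 1.48, -0.69, 1.58, -0.97]]
```

The lip rectangle gives case yaw -95.2° and hinge about (0.515, -0.313), which matches the network mark. The housing yaw is about -101.5°. Next, push the lid open.

```bash
python3 - <<'E'
from h import *
psi=np.radians(-95.2); al=np.radians(35)
h=np.array([np.cos(psi),np.sin(psi),0]); up=np.array([0,0,1.])
z=h*np.cos(al)-up*np.sin(al); s=np.cross(z,up); s/=np.linalg.norm(s); n=np.cross(s,z); y=-s; R=np.c_[np.cross(y,z),y,z]
H=np.array([.5142,-.313,.071])
def tcp(r,zz): # upper corner of the tips at distance r before hinge, height zz
    return H-h*r+up*(zz-.071)-n*.011-z*.073
gripper_to(0.0)
move_ptp(tcp(.26,.20),R); print(current_time_s())
move_straight(tcp(.25,.05),feed=.2)
print(move_straight(tcp(.19,.05),feed=.12,contact_N=8),current_time_s())
try:
  for f in np.radians([4,14,24,34,44,54,64,74,82,88]):
    move_straight(tcp(.19*np.cos(f),.071+.19*np.sin(f)),feed=.12); print(round(np.degrees(f)),np.round(current_wrist_force(),1))
except MotionError as e: print(e)
wait(.3)
b=current_tcp_pos()
move_straight(np.array(b)-h*.12+up*.03,feed=.25)
print(current_time_s())
im=get_image("scene"); cv2.imwrite("pics/scene1.png",im[:,:,::-1])
print(mark_of("lid_lip","scene")[:2],mark_of("recess","scene")[:2])
E
```

```text
4.3333
False 5.8833
4 [ 1.5  1.9 -1.1]
14 [ 2.   2.4 -0.5]
24 [ 1.2  0.2 -0.4]
34 [ 0.1  1.2 -0.5]
44 [ 0.9  1.1 -0.1]
54 [0.2 0.7 0.6]
64 [0.5 0.3 0.8]
74 [ 0.7 -0.1  0.3]
82 [ 0.7 -0.8 -0.5]
88 [-0.2 -0.2  0.8]
10.9333
[{'point': [0.5, -0.3824, 0.2513], 'score': 0.92}] []
```

View pics/scene1.png

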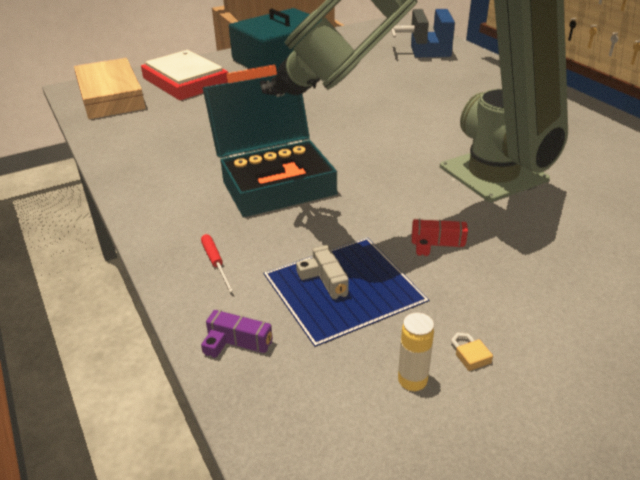

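The lid stands open: its lip is at z 0.251, about where 1.95 rad puts it, and the orange cutout shows at (282,172). Next, a wrist look at the cutout from above and then one at the housing.

```bash
python3 - <<'E'
from h import *
psi=np.radians(-95.2); hy=np.radians(-11.5)
for sg in (0,np.pi):
  print(sg,[ (lambda q:None if q is None else np.round(q,2).tolist())(ik(p,down(a+sg))) for p,a in (([.525,-.18,.30],psi),([.58,.17,.25],hy),([.525,-.18,.13],psi),([.59,.17,.09],hy))])
E
python3 - <<'E'
from h import *
psi=np.radians(-95.2); hy=np.radians(-11.5)
sg=0 if ik([.525,-.18,.3],down(psi)) is not None and ik([.58,.17,.25],down(hy)) is not None else np.pi
for k,(p,a) in enumerate((([.525,-.17,.28],psi),([.59,.16,.26],hy))):
    move_ptp(p,down(a+sg))
    m=camera_model("wrist"); np.save(f"m{k}.npy",m,allow_pickle=True); im=get_image("wrist"); cv2.imwrite(f"pics/w{k}.png",im[:,:,::-1])
    if k==0: gripper_to(.085)
    print(k,current_time_s(),np.round(m["origin"],3),np.round(m["rotation"],2).tolist(),m["K"][0][0])
    for l in (["recess","lid_hinge"],["housing_mid","housing_bracket"])[k]: print(l,[(np.round(d["point"],4).tolist(),round(d["score"],2)) for d in mark_of(l,"wrist")][:2])
im=get_image("top"); cv2.imwrite("pics/top1.png",im[:,:,::-1]); print("recess top",mark_of("recess","top")[:1])
cv2.imwrite("pics/w01.png",cv2.resize(np.hstack([cv2.imread("pics/w0.png"),cv2.imread("pics/w1.png")]),(800,300)))
E
```

```text
0 [[-0.35, 0.29, 1.62, -0.0, 1.23, 1.31], [0.27, 0.4, 1.58, -0.0, 1.16, 0.47], [-0.35, 0.46, 1.84, -0.0, 0.84, 1.31], [0.26, 0.58, 1.73, -0.0, 0.83, 0.46]]
3.141592653589793 [[-0.35, 0.29, 1.62, -0.0, 1.23, -1.83], None, [-0.35, 0.46, 1.84, -0.0, 0.84, -1.83], None]
0 12.8167 [ 0.59  -0.176  0.349] [[-0.09, -0.96, -0.26], [-1.0, 0.09, 0.02], [0.0, 0.26, -0.96]] 426.39048461984333
recess [([0.5259, -0.1956, 0.0588], 0.57)]
lid_hinge [([0.5121, -0.3118, 0.0679], 0.83)]
1 14.2417 [0.604 0.224 0.33 ] [[0.98, -0.19, -0.05], [-0.2, -0.95, -0.25], [-0.0, 0.26, -0.97]] 426.39048461984333
housing_mid [([0.5897, 0.1658, 0.0284], 0.72), ([0.8148, 0.2214, 0.0259], 0.55)]
housing_bracket [([0.6408, 0.1166, 0.0292], 0.89), ([0.3705, 0.1935, 0.0253], 0.83)]
recess top [{'point': [0.5245, -0.1942, 0.0612], 'score': 0.96}]
```

View pics/w01.png

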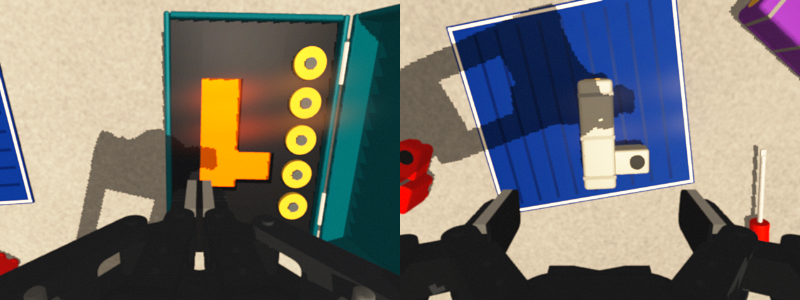

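The left view shows the orange L cutout, with its bracket part towards the hinge at the near end. The right view shows the housing with its bracket to the right. I'll fit both outlines with a simple silhouette model.

```bash
cat > fit.py <<'E'
from h import *
from scipy.optimize import minimize
def proj(P,m):
    K=np.array(m["K"]); R=np.array(m["rotation"]); q=(K@R.T@(P-np.array(m["origin"])).T).T; return q[:,:2]/q[:,2:]
def fill(P,m,hull=False):
    a=np.zeros((480,640),np.uint8); p=proj(P,m).astype(np.float32)
    if hull: p=cv2.convexHull(p)[:,0]
    cv2.fillPoly(a,[np.round(p*16).astype(np.int32)],1,shift=4); return a>0
def place(xy,z,v):
    c,s=np.cos(v[2]),np.sin(v[2]); xy=np.asarray(xy,float)
    return np.c_[v[0]+c*xy[:,0]-s*xy[:,1], v[1]+s*xy[:,0]+c*xy[:,1], np.full(len(xy),z)]
def outline(c=0):
    a,b=.06+c,.018+c
    return [(-a,-b),(a,-b),(a,b),(.05+c,b),(.05+c,.058+c),(.02-c,.058+c),(.02-c,b),(-a,b)]
def sil_recess(v,m): return fill(place(outline(.0035),.047,v),m)&fill(place(outline(.0035),.06,v),m)
def sil_housing(v,m,z0=.004):
    bx=lambda x0,x1,y0,y1,zs:np.vstack([place([(x0,y0),(x1,y0),(x1,y1),(x0,y1)],z,v) for z in zs])
    return fill(bx(-.06,.06,-.018,.018,(z0+.008,z0+.05)),m,True)|fill(bx(.02,.05,.018,.058,(z0+.004,z0+.032)),m,True)
def fit(sil,mask,m,v0,ignore=None):
    ok=np.ones_like(mask) if ignore is None else ~ignore
    def cost(u):
        a=sil(v0+u*np.array([.001,.001,.01]),m); return ((a^mask)&ok).sum()/mask.sum()
    r=min((minimize(cost,s,method="Nelder-Mead",options=dict(initial_simplex=np.array(s)+np.array([[0,0,0],[4,0,0],[0,4,0],[0,0,4]]),xatol=.02,fatol=1e-4)) for s in ([0,0,0],[2,-2,1],[-2,2,-2])),key=lambda r:r.fun)
    return v0+r.x*np.array([.001,.001,.01]),r.fun
E
python3 - <<'E'
from fit import *
m0,m1=[np.load(f"m{k}.npy",allow_pickle=True).item() for k in (0,1)]
a=cv2.imread("pics/w0.png").astype(int); B,G,R=a[...,0],a[...,1],a[...,2]
k=(R>90)&(B<0.35*R)&(G<0.8*R)&(G>.3*R); k[:, 460:]=False; k[:,:250]=False; k=blob(k)
ig=(a.max(2)<75)&(np.arange(480)[:,None]>270)
v,c=fit(sil_recess,k,m0,np.array([.525,-.1945,np.radians(174.8)])); print("recess",v.round(4),np.degrees(v[2]),c,k.sum())
e0=a.copy().astype(np.uint8); cs,_=cv2.findContours(sil_recess(v,m0).astype(np.uint8),0,2); cv2.drawContours(e0,cs,-1,(255,0,255),1)
b=cv2.imread("pics/w1.png").astype(int); B,R=b[...,0],b[...,2]
k=(R>.75*B)&(R>50); k[:, :250]=False; k[:,440:]=False; k[:100]=False;k[310:]=False; k=blob(k)
v,c=fit(sil_housing,k,m1,np.array([.590,.165,np.radians(-101.5)])); print("housing",v.round(4),np.degrees(v[2]),c,k.sum())
e1=b.copy().astype(np.uint8); cs,_=cv2.findContours(sil_housing(v,m1).astype(np.uint8),0,2); cv2.drawContours(e1,cs,-1,(255,0,255),1)
cs,_=cv2.findContours(k.astype(np.uint8),0,2); cv2.drawContours(e1,cs,-1,(0,255,0),1)
cv2.imwrite("pics/fit.png",np.hstack([cv2.resize(e0[90:320,270:470],None,fx=2,fy=2),cv2.resize(e1[90:320,250:450],None,fx=2,fy=2)]))
E
```

```text
recess [ 0.5239 -0.1928  3.0371] 174.01553117741634 0.08459964932787843 13688
housing [ 0.5896  0.1654 -1.731 ] -99.17728630796164 0.035070468698787285 12204
```

View pics/fit.png

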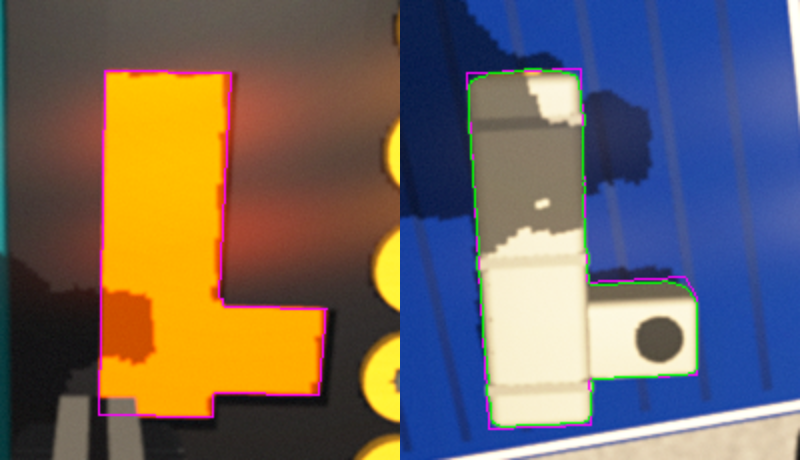

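```bash
python3 - <<'E'
from fit import *
v=np.array([.5896,.1654,np.radians(-99.2)])
R=down(v[2]+np.pi/2); g=v[:2]-.012*np.array([np.cos(v[2]),np.sin(v[2])])
move_ptp([*g,.17],R)
print(move_straight([*g,.093],feed=.12,contact_N=6),np.round(current_tcp_pos(),4))
gripper_to(.02); print("w",current_gripper_width(),current_grasp_force(),np.round(current_wrist_force(),1))
move_straight([*g,.118],feed=.1); print(current_gripper_width(),np.round(current_wrist_force(),1),current_time_s())
m=camera_model("wrist"); np.save("m2.npy",m,allow_pickle=True); im=get_image("wrist"); cv2.imwrite("pics/w2.png",im[:,:,::-1])
for l in ("housing_mid","housing_bracket"): print(l,[(np.round(d["point"],4).tolist(),round(d["score"],2)) for d in mark_of(l,"wrist")][:2])
print(np.round(current_tcp_pos(),4),np.round(g,4))
E
```

```text
False [0.5923 0.1774 0.0942]
w 0.03549859849359733 61.10915422439575 [-1.3  0.3  4.7]
0.035649931163022994 [-0.1 -0.4 -4.6] 16.6
housing_mid [([0.5862, 0.167, 0.0511], 0.69)]
housing_bracket [([0.6393, 0.1176, 0.051], 0.65)]
[0.5909 0.1771 0.117 ] [0.5915 0.1772]
```

View pics/w2.png

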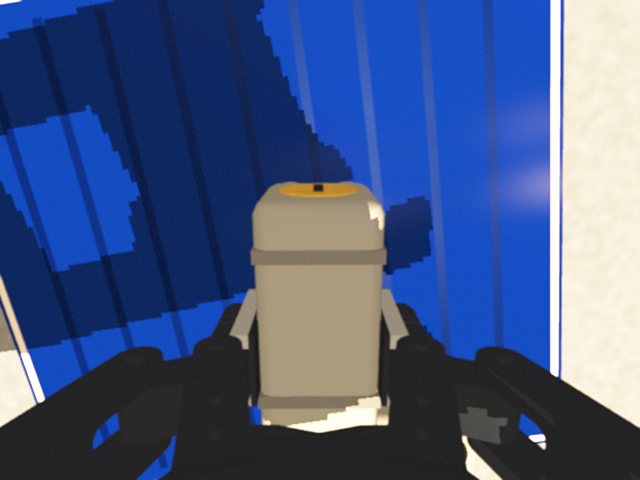

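The housing is gripped square and centred, with the block at columns 255–385. Next I carry it to the cutout and lower it under contact watch.

```bash
python3 - <<'E'
from fit import *
v=np.array([.5243,-.1932,np.radians(174.3)])
R=down(v[2]+np.pi/2-2*np.pi); g=v[:2]-.012*np.array([np.cos(v[2]),np.sin(v[2])])
p=np.array(current_tcp_pos()); move_straight([p[0],p[1],.24],feed=.25)
move_ptp([*g,.22],R); move_straight([*g,.165],feed=.12); wait(.25)
t=np.array(current_tcp_pos()); print(t.round(4),g.round(4),current_time_s(),np.round(current_wrist_force(),1))
im=get_image("wrist"); cv2.imwrite("pics/w3.png",im[:,:,::-1])
c=move_straight([*(2*g-t[:2]),.134],feed=.05,contact_N=5)
print(c,np.round(current_tcp_pos(),4),np.round(current_wrist_force(),1),np.round(current_moment(),2),current_time_s())
im=get_image("top"); cv2.imwrite("pics/top2.png",im[:,:,::-1])
a=cv2.imread("pics/w3.png"); b=cv2.resize(im[180:360,400:580,::-1],(480,480))
cv2.imwrite("pics/c3.png",cv2.resize(np.hstack([a,b]),(800,343)))
E
```

```text
[ 0.5366 -0.1945  0.1659] [ 0.5362 -0.1944] 19.65 [-0.9  0.1 -3.6]
True [ 0.5354 -0.1941  0.1346] [ 0.8 -0.6 -0.2] [-0.19 -0.33  0.05] 20.275
```

View pics/c3.png

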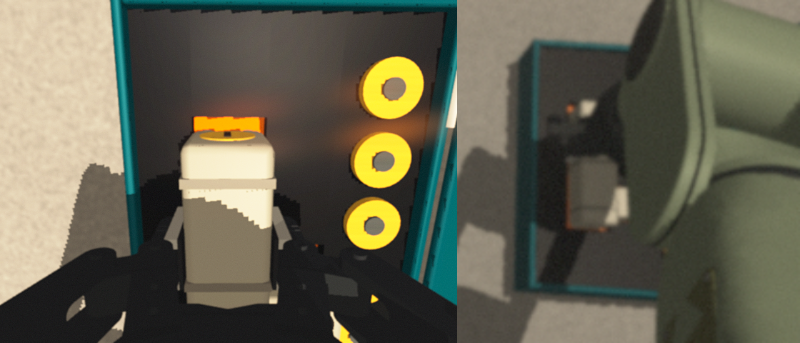

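Contact came at TCP z 0.1346, against 0.136 expected for resting on the pad, so the housing is in. Next: release, look, then press with closed fingers.

```bash
python3 - <<'E'
from fit import *
v=np.array([.5240,-.1932,np.radians(174.3)])
R=down(v[2]+np.pi/2-2*np.pi); g=v[:2]-.012*np.array([np.cos(v[2]),np.sin(v[2])])
gripper_to(.05); p=np.array(current_tcp_pos())
move_straight([p[0],p[1],.25],feed=.15)
im=get_image("wrist"); cv2.imwrite("pics/w4.png",im[:,:,::-1])
for l in ("housing_mid","housing_bracket"): print(l,[(np.round(d["point"],4).tolist(),round(d["score"],2)) for d in mark_of(l,"wrist")][:2])
gripper_to(0.0)
move_straight([*v[:2],.185],feed=.15)
c=move_straight([*v[:2],.154],feed=.04,contact_N=30)
print(c,np.round(current_tcp_pos(),4),np.round(current_wrist_force(),1),current_time_s())
move_straight([*v[:2],.25],feed=.15)
b=v[:2]+np.array([.02,.08]); move_straight([*b,.30],feed=.25)
m=camera_model("wrist"); im=get_image("wrist"); cv2.imwrite("pics/w5.png",im[:,:,::-1])
for l in ("housing_mid","housing_bracket","recess"): print(l,[(np.round(d["point"],4).tolist(),round(d["score"],2)) for d in mark_of(l,"wrist")][:2])
print(current_time_s())
cv2.imwrite("pics/c4.png",cv2.resize(np.hstack([cv2.imread("pics/w4.png"),cv2.imread("pics/w5.png")]),(800,300)))
E
```

```text
housing_mid [([0.5186, -0.1915, 0.0688], 0.56)]
housing_bracket []
True [ 0.5243 -0.1932  0.1595] [-2.2 -0.2  7.4] 23.4833
housing_mid [([0.5199, -0.1891, 0.0617], 0.73)]
housing_bracket [([0.3713, 0.1956, 0.0258], 0.94), ([0.4789, -0.2488, 0.0622], 0.72)]
recess []
24.975
```

View pics/c4.png

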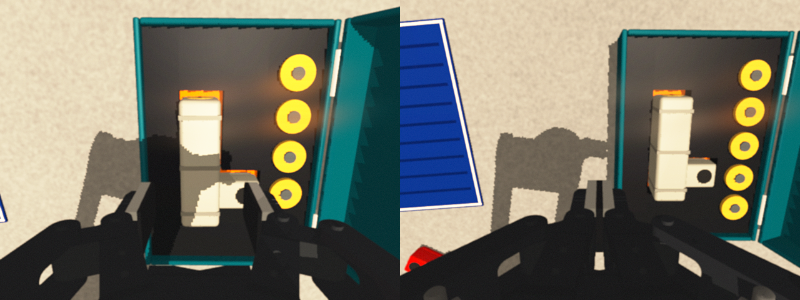

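The press stopped with the fingertips at z 0.0865 (home is 0.087), and the housing sits in the L. I'll press once more, firmer and slower, to confirm the stop, then clear the area and check.

```bash
python3 - <<'E'
from fit import *
v=np.array([.5240,-.1932]); x=np.array([np.cos(np.radians(174.3)),np.sin(np.radians(174.3))])
move_straight([*v,.20],feed=.25)
for d in (0,.025,-.025):
    q=v+d*x; move_straight([*q,.17],feed=.1)
    c=move_straight([*q,.150],feed=.02,contact_N=40 if d==0 else 25)
    print(d,c,np.round(current_tcp_pos(),4)); move_straight([*q,.17],feed=.1)
move_straight([*v,.25],feed=.2); move_straight([.50,0,.32],feed=.3)
wait(.3)
im=get_image("scene"); cv2.imwrite("pics/scene2.png",im[:,:,::-1])
for l in ("housing_mid","lid_lip","driver_grip","padlock_mid","oil_can_mid"): print(l,[(np.round(d["point"],4).tolist(),round(d["score"],2)) for d in mark_of(l,"scene")][:4])
print(current_time_s())
E
```

```text
0 True [ 0.5241 -0.1932  0.1595]
0.025 True [ 0.4992 -0.1906  0.1595]
-0.025 True [ 0.5489 -0.1957  0.1594]
housing_mid [([0.5212, -0.1902, 0.0595], 0.76), ([0.8123, 0.2215, 0.0279], 0.76), ([0.3099, 0.1661, 0.0272], 0.73)]
lid_lip [([0.5044, -0.3839, 0.2514], 0.78)]
driver_grip [([0.5674, 0.1925, -0.0001], 0.24)]
padlock_mid [([0.4672, 0.4745, 0.0147], 0.7)]
oil_can_mid [([0.592, 0.4626, 0.0689], 0.56)]
32.0083
```

View pics/scene2.png

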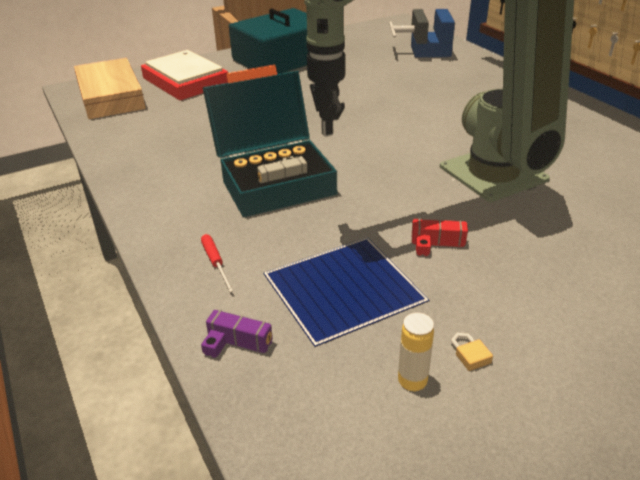

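The lid is still open (lip at about 255,75). The housing sits level in the foam (282,168), and all three presses stopped at the same height. The screwdriver, padlock and oil can look unmoved, and the arm is clear.

```bash
python3 -c "
from cell import *
print(finish_job())"
```

```text
the job is handed in; nothing more can be done
None
```

The job is handed in at about 32 s on the robot's clock: the lid stands open by itself, the housing is seated in the L-shaped cutout and pressed home, and the screwdriver, padlock and oil can were left where they were.

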